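# Line up the reagent bottles by height on the bench rail

### The arm

A 6-joint arm with a two-finger parallel gripper is mounted at the origin on a cart in front of the work surface, level with it; the furniture and walls round the work are solid. World frame = base frame: x ahead of the robot, y to its left, z up, the work surface at z = 0. Lengths are in m, angles in rad, forces in N, time in s.
With the tool pointing down it reaches from about 0.35 to 0.95 m from the base axis. Payload 17.4 kg.
Tool frame: the origin (TCP) lies on the centre line of the jaws, within the pads' length; the fingertips stand bot.tcp_to_tips ahead of it and the grasp point (between the pads) is the TCP (bot.tcp_to_tips is the distance from the TCP to the fingertips, in m); z points along the fingers, y is the direction in which the jaws open and shut (so a half turn about z gives the same grasp; the last joint's range is limited). The gripper opens to 93 mm and grips with 3 to 60 N. Pads are 15 mm wide; open, the fingers measure 128 mm over their backs; the gripper's body (75 mm by 188 mm) begins 65 mm behind the grasp point.
Start: joints at [1.134, 0.116, 1.442, -0, 1.584, -0.038], TCP at [0.262, 0.622, 0.212] pointing down, gripper open.
Joint ranges: [-2.83, 2.83], [-0.83, 2.19], [0.07, 2.5], [-1.14, 4.28], [0.01, 3], [-2.97, 2.97]. Speed limits (rad/s): [1.89, 1.89, 2.22, 3.14, 3.14, 3.14].

### API

Orientations are given as [roll, pitch, yaw] about the fixed x, y, z axes, in that order (R = Rz(yaw) Ry(pitch) Rx(roll)).
In Python, from rig import bot gives the robot as it stands.
- The arm moves only by the shell command python3 -m pendant 'ROWS' [OPENING] [FORCE]. ROWS is JSON, a list that holds one entry, the list of rows, each a list of 4 numbers: the shift along the world's x, y, z in cm, then the turn about the world's z in rad. A call has 1 to 20 rows; each row shifts and turns the commanded pose from where the row before left it; what a row does not reach is not made up. A row lasts 1/8 s, in which the tool goes at most 62.5 mm and 10.7 degrees, less where a joint would pass 70% of its speed; a pose out of reach is approached as far as the arm can. A call with a gripper value outside its range is refused whole. OPENING is the opening, from 0 (shut) to 1 (fully open), set as the call begins (- or left out, the last holds). The fingers move at their own pace and stop on an object; FORCE is the grip in N (left out, the last holds). Time passes only in rows, so rows that do not move let the fingers close. It gives the time, the measured TCP pose, the force and the opening at its end, in the units of the state.
- bot.observe(): the state, without advancing time (a new reading comes with each control period).
- bot.get_image(name): name is "scene" or "top" or "wrist"; returns a dict with "image" (400x640x3 uint8, red, green, blue), "z_map" (400x640 float32, m along the optical axis (not along the pixel's ray), 0 where there is no reading), "K" (3x3 intrinsics, pixels), "k1" (the pictures are not rectified: a ray, as slopes to the right and down, at radius r is drawn at 1 + k1 r^2 times it, then the intrinsics apply), "pose" (4x4, takes a point from camera to world coordinates). Camera axes: x right, y up, looking along -z (the intrinsics and any distortion apply to the point x, -y, -z); pixel columns grow to the right and rows downward; lengths in m; the calibration is good to about 2 mm. A picture is of the moment at which its call begins.
- bot.hand_in(): hands the job in, once; it reports no verdict.
Trained networks look in the newest picture that a camera, given by its name, has taken for a name from the list of things; names that differ only in an ending like _2 or _b are one class to them, and where a whole thing is asked for, a point or a joint stands for the part that bears it (a point fixed in the world has none). Each returns a list of dicts, best first, with "score" (0 to 1); they miss things now and then, are a little off and sometimes report something else, mostly with a low value. They report only what shows in the picture. A call takes as long as a camera call. They do not tell look-alikes from the thing itself.
- bot.search_frame(camera, thing): "centre" ([x, y, z] in m, in the coordinates of the camera as it stood for that picture, good to about 4 mm: the middle of the surface that is visible of it).
- bot.cut_out(camera, thing): "pixels" (400x640 bool, what is visible of it).
- bot.landmark_of(camera, thing): "centre" ([x, y, z] in m, in the coordinates of the camera as it stood for that picture, good to about 4 mm: a listed point, or the origin of a listed thing).
The state is a dict: "t": time; "qpos": joint angles; "dq": joint speeds; "tau": joint torques, N m; "tcp_pos": TCP position; "tcp_rot": TCP orientation; "wrist_force": force on the tool from outside, world axes, zero at the start; "ft_torque": the same for the moment, N m; "gripper_width": finger opening in m.
Only numpy, scipy, OpenCV 4.12 (cv2) and the standard library are available. Lean on these libraries where they do the work, as an engineer would, in place of code of your own. Each camera call takes 0.05 s, during which the arm holds its last target. There are 200 camera calls.

### The job

Line up the four bottles on the aluminium rail in order of height: the tallest on the pad next to the red end stop, then stepping down pad by pad to the shortest next to the grey end stop. Stand each bottle upright and well centred on its own pad, and let go of them all.

Things in the scene. Friction and masses are not known exactly. Their poses are not given: they have to be found in the camera images.
- amber_bottle_mid (a point): brown (amber) dropper bottle with a white pointed cap, the only brown one: 78 mm tall, round body 30 mm across up to 54 mm above its foot, cap about 18 mm across above that; loose, under 70 g. The point is its centre, half-way up (39 mm above its foot); z points up along the bottle. It starts upright on the worktop.
- red_cap_bottle_mid (a point): white dropper bottle with a red pointed cap: 71 mm tall, round body 26 mm across up to 49 mm above its foot, cap about 16 mm across above that; loose, under 70 g. The point is its centre, half-way up (35.5 mm above its foot); z points up along the bottle. It starts upright on the worktop.
- teal_cap_bottle_mid (a point): white dropper bottle with a blue-green (teal) pointed cap: 62 mm tall, round body 24 mm across up to 43 mm above its foot, cap about 14 mm across above that; loose, under 70 g. The point is its centre, half-way up (31 mm above its foot); z points up along the bottle. It starts upright on the worktop.
- plain_bottle_mid (a point): plain all-white bottle with a white flat screw cap: 54 mm tall, round body 21 mm across up to 40 mm above its foot, cap about 17 mm across above that; loose, under 70 g. The point is its centre, half-way up (27 mm above its foot); z points up along the bottle. It starts upright on the worktop.
- pad_1_top (a point): round black rubber pad with a thin white ring, 44 mm across, number 1 of 4 along an aluminium rail, counted from the robot's left (largest y) to its right. All four are alike, 70 mm apart in a straight row. The point is the centre of its flat top, 8 mm above the worktop; x points across the rail (away from the robot), y along the rail to the left. Fixed.
- pad_2_top (a point): round black rubber pad with a thin white ring, 44 mm across, number 2 of 4 along an aluminium rail, counted from the robot's left (largest y) to its right. All four are alike, 70 mm apart in a straight row. The point is the centre of its flat top, 8 mm above the worktop; x points across the rail (away from the robot), y along the rail to the left. Fixed.
- pad_3_top (a point): round black rubber pad with a thin white ring, 44 mm across, number 3 of 4 along an aluminium rail, counted from the robot's left (largest y) to its right. All four are alike, 70 mm apart in a straight row. The point is the centre of its flat top, 8 mm above the worktop; x points across the rail (away from the robot), y along the rail to the left. Fixed.
- pad_4_top (a point): round black rubber pad with a thin white ring, 44 mm across, number 4 of 4 along an aluminium rail, counted from the robot's left (largest y) to its right. All four are alike, 70 mm apart in a straight row. The point is the centre of its flat top, 8 mm above the worktop; x points across the rail (away from the robot), y along the rail to the left. Fixed.
- red_stop_top (a point): red end stop of the rail, a block 62 mm (across the rail) x 20 mm x 22 mm high, its top 28 mm above the worktop, centred 57 mm beyond the centre of the pad at that end of the row. Which end it is at (left or right) differs between starts. The point is the centre of its top; axes as for the pads. Fixed.
- grey_stop_top (a point): grey end stop of the rail, a block 62 mm (across the rail) x 20 mm x 22 mm high, its top 28 mm above the worktop, centred 57 mm beyond the centre of the pad at that end of the row. Which end it is at (left or right) differs between starts. The point is the centre of its top; axes as for the pads. Fixed.
Mind the look-alikes: they are no part of the job. What is shaped like the part that bears amber_bottle_mid but purple is not meant. What is shaped like the part that bears teal_cap_bottle_mid but black is not meant.

How it is judged:
By the outcome, as a careful person would: the job done as asked, in the order asked, and still so for the second after the job is handed in, with the robot touching nothing.
It also fails if it takes over 102 s, if anything falls off the work surface, if the arm or the gripper's body presses on something with over 40 N, if the wrist force passes 120 N, or if a joint passes its speed limit or range.

## Working session

There is one attempt and no reset: what is moved stays moved. The work goes in short steps, Python scripts to look and compute and a shell command to move; the robot and the scene stay as the last step left them, time stands still between calls to the robot, and variables do not carry over. Pictures are saved under pics/ and viewed, about 12 in all and at most 16, crops included, and the job is handed in when it is done.

```bash
mkdir -p pics; ls
cat > h.py <<'E'
import numpy as np, cv2
from rig import bot
def world(im,p):
    return (im["pose"]@np.r_[p,1])[:3]
def pts(im):
    # world point per pixel from z_map
    K=im["K"];h,w=im["z_map"].shape
    u,v=np.meshgrid(np.arange(w),np.arange(h))
    d=np.array([im["k1"],0,0,0,0],float)
    n=cv2.undistortPoints(np.stack([u,v],-1).reshape(-1,1,2).astype(np.float64),K,d).reshape(h,w,2)
    z=im["z_map"]
    P=np.stack([n[...,0]*z,-n[...,1]*z,-z],-1)
    return P@im["pose"][:3,:3].T+im["pose"][:3,3]
def save(im,name,crop=None,s=1):
    a=im["image"][...,::-1]
    if crop: a=a[crop[1]:crop[3],crop[0]:crop[2]]
    cv2.imwrite("pics/"+name,cv2.resize(a,None,fx=s,fy=s,interpolation=cv2.INTER_CUBIC))
E
python3 - <<'E'
from h import *
np.set_printoptions(precision=4,suppress=True)
print(bot.tcp_to_tips, bot.observe()["tcp_pos"],bot.observe()["tcp_rot"])
for c in ["top","scene"]:
    im=bot.get_image(c); save(im,c+"0.png"); print(c,im["pose"][:3,3],im["k1"],im["K"][0,0])
    for t in ["amber_bottle_mid","red_cap_bottle_mid","teal_cap_bottle_mid","plain_bottle_mid","pad_1_top","pad_4_top","red_stop_top","grey_stop_top"]:
        for r in bot.landmark_of(c,t)[:3]: print(t,round(r["score"],2),world(im,r["centre"]))
E
```

```text
pics
0.019 [0.262  0.6218 0.2113] [-3.1404 -0.0001  2.7428]
top [0.2765 0.0858 1.3185] -0.06301963124545684 466.6409619841834
amber_bottle_mid 0.48 [0.455  0.1146 0.0402]
red_cap_bottle_mid 0.53 [0.4623 0.007  0.0352]
teal_cap_bottle_mid 0.61 [0.4587 0.3587 0.031 ]
teal_cap_bottle_mid 0.5 [0.4834 0.289  0.0309]
plain_bottle_mid 0.38 [ 0.4804 -0.2031  0.0265]
plain_bottle_mid 0.23 [ 0.6678 -0.0255  0.0106]
pad_1_top 0.75 [0.6453 0.1194 0.0064]
pad_4_top 0.51 [ 0.6762 -0.0923  0.0036]
red_stop_top 0.52 [0.662  0.0438 0.0083]
red_stop_top 0.48 [0.6422 0.1748 0.0254]
grey_stop_top 0.56 [ 0.4806 -0.2015  0.0279]
grey_stop_top 0.51 [ 0.6821 -0.1536  0.026 ]
scene [-0.0652 -0.3156  0.72  ] 0.043415193324127015 455.34365651433455
amber_bottle_mid 0.64 [0.4224 0.1852 0.0397]
amber_bottle_mid 0.53 [0.4588 0.1043 0.0411]
red_cap_bottle_mid 0.86 [0.4633 0.0034 0.037 ]
teal_cap_bottle_mid 0.5 [0.4892 0.2845 0.0313]
plain_bottle_mid 0.69 [0.6539 0.113  0.0105]
plain_bottle_mid 0.6 [ 0.484  -0.2041  0.0282]
pad_1_top 0.66 [0.6545 0.1127 0.0121]
pad_4_top 0.67 [0.6419 0.1705 0.0318]
pad_4_top 0.45 [ 0.6736 -0.0931  0.0047]
red_stop_top 0.63 [0.6421 0.1714 0.0307]
red_stop_top 0.62 [0.6557 0.0416 0.0106]
red_stop_top 0.19 [ 0.4834 -0.203   0.0275]
grey_stop_top 0.66 [ 0.6814 -0.1501  0.0271]
```

View pics/top0.png

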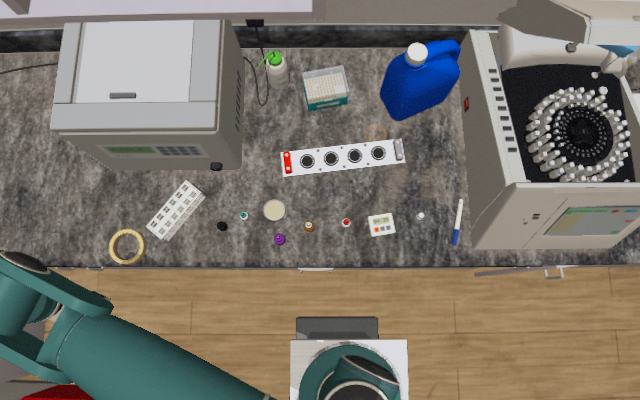

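View pics/scene0.png

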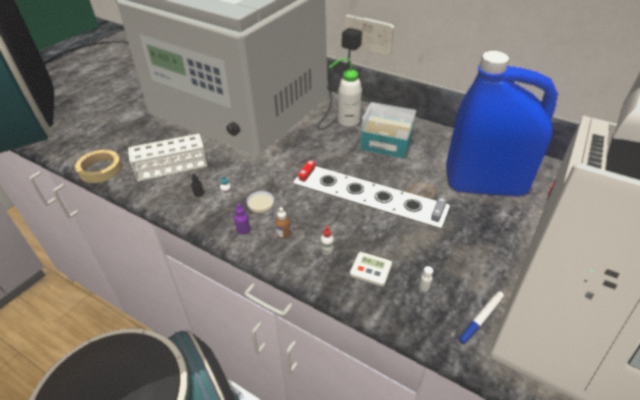

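The pictures show red stop at the left end (top cam px 287,162), grey at the right (398,149), and pads at (307,161), (331,158), (354,155), (378,152). Amber is at (308,227), red cap (346,223), teal (244,216) and plain (420,216). The decoys are purple (279,239) and black (222,226). So the order is amber on pad 1, red on pad 2, teal on pad 3, plain on pad 4.

I'll turn the jaws along the rail and move over to teal.

```bash
python3 -m pendant '[[[2.7,-4.2,0,0.07],[2.7,-4.2,0,0.07],[2.7,-4.2,0,0.07],[2.7,-4.2,0,0.07],[2.7,-4.2,0,0.07],[2.7,-4.2,0,0.07],[2.7,-4.2,0,0.07],[2.7,-4.2,0,0.05],[0,0,0,0]]]' 0.6 10
cat >> h.py <<'E'
def look(cam,name=None):
    im=bot.get_image(cam); P=pts(im)
    if name: save(im,name)
    return im,P
def bottle(im,P,mask,H):
    # axis xy from the upper part: outline centre of visible points near cap
    q=P[mask]; q=q[(q[:,2]>H*0.5)&(q[:,2]<H+0.012)]
    return q
E
python3 - <<'E'
from h import *
np.set_printoptions(precision=4,suppress=True)
o=bot.observe();print(o["t"],o["tcp_pos"],o["tcp_rot"],o["gripper_width"])
im,P=look("top")
a=im["image"].astype(int)
for n,(u,v) in dict(p1=(307,161),p2=(331,158),p3=(354,155),p4=(378,152)).items():
    sub=a[v-12:v+13,u-12:u+13].sum(-1); 
    m=np.zeros(a.shape[:2],bool); m[v-12:v+13,u-12:u+13]=sub<240
    l=cv2.connectedComponents(m.astype(np.uint8))[1]; m=l==l[v,u]
    print(n,m.sum(),P[m].mean(0))
im,P=look("wrist","w1.png"); print(im["pose"])
for t in ["amber_bottle_mid","red_cap_bottle_mid","teal_cap_bottle_mid","pad_1_top","pad_2_top"]:
    for r in bot.landmark_of("wrist",t)[:3]: print(t,round(r["score"],2),world(im,r["centre"]))
E
```

```text
t: 2.02
tcp_pos: [0.4794, 0.2838, 0.2122]
tcp_rot: [-3.141, 0.0, -3.003]
wrist_force: [-0.6, -0.2, -0.9]
gripper_width: 0.0558
2.025 [0.4794 0.2838 0.2122] [-3.1413  0.0003 -3.0033] 0.055750003364192315
p1 78 [0.6441 0.1142 0.0248]
p2 78 [0.6524 0.0455 0.0245]
p3 75 [ 0.6654 -0.0245  0.0078]
p4 72 [ 0.6678 -0.0916  0.0259]
[[-0.1384 -0.9537 -0.2672  0.405 ]
 [ 0.9904 -0.1329 -0.0387  0.2757]
 [ 0.0014 -0.27    0.9629  0.3855]
 [ 0.      0.      0.      1.    ]]
amber_bottle_mid 0.79 [0.4627 0.1135 0.0404]
amber_bottle_mid 0.68 [0.4208 0.1877 0.0424]
amber_bottle_mid 0.59 [ 0.6683 -0.0281  0.007 ]
red_cap_bottle_mid 0.59 [0.4691 0.0088 0.0377]
teal_cap_bottle_mid 0.92 [0.4935 0.2928 0.0303]
teal_cap_bottle_mid 0.82 [0.4605 0.3521 0.0348]
```

View pics/w1.png

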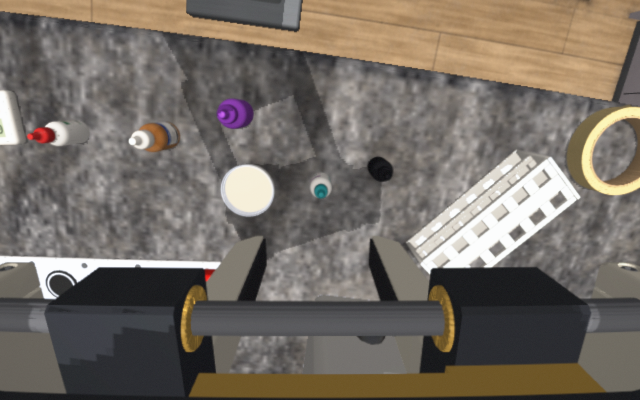

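The wrist view shows teal at (320,188) with black at (380,168) beside it as a decoy, plus amber (150,138) and red (55,133). I'll fit their axes with the depth map.

```bash
cat >> h.py <<'E'
from scipy.optimize import least_squares
SPEC=dict(amber_bottle_mid=(.078,.054,.015),red_cap_bottle_mid=(.071,.049,.013),teal_cap_bottle_mid=(.062,.043,.012),plain_bottle_mid=(.054,.040,.0105))
def fit(im,P,t,near,z0=0.0):
    # circle of known radius through body points near 'near'
    H,B,R=SPEC[t]; d=np.hypot(P[...,0]-near[0],P[...,1]-near[1]); z=P[...,2]-z0
    ok=(d<R+.018)&(im["z_map"]>0)
    q=P[ok&(z>.008)&(z<B-.003)]; c=P[ok&(z>B+.004)&(z<H+.01)]
    f=lambda x:np.hypot(q[:,0]-x[0],q[:,1]-x[1])-R
    s=least_squares(f,near[:2],loss="soft_l1",f_scale=.001)
    return s.x,len(q),np.abs(s.fun).mean(),c.mean(0) if len(c) else None,P[ok][:,2].max()
def pads(im,P):
    # dark blobs on the white rail: centre of outer rim by ellipse on the mask
    g=im["image"].max(-1); m=((g<70)&(np.abs(P[...,2]-.008)<.008)&(im["z_map"]>0)&(P[...,0]>.6)&(P[...,0]<.72)).astype(np.uint8)
    n,l,st,ce=cv2.connectedComponentsWithStats(m)
    for i in range(1,n):
        if st[i,4]>60:
            c=cv2.convexHull(np.argwhere(l==i)[:,::-1].astype(np.int32))[:,0]
            w=P[c[:,1],c[:,0]][:,:2]; w=w[np.isfinite(w).all(1)]
            (x,y),r=cv2.minEnclosingCircle((w*1000).astype(np.float32))
            print("pad",st[i],"centre",x/1000,y/1000,"r",r)
E
python3 - <<'E'
from h import *
np.set_printoptions(precision=4,suppress=True)
im,P=look("wrist")
for t,n in dict(teal_cap_bottle_mid=(.4915,.2875),amber_bottle_mid=(.461,.112),red_cap_bottle_mid=(.467,.006)).items(): print(t,*fit(im,P,t,np.array(n)))
E
```

```text
teal_cap_bottle_mid [0.4882 0.2911] 279 0.001486643627450764 [0.4858 0.2908 0.0545] 0.3054991678193636
amber_bottle_mid [0.4571 0.1088] 741 0.001824350795029328 [0.4557 0.1128 0.0678] 0.07976037870683605
red_cap_bottle_mid [0.4665 0.0057] 749 0.0013158777529903324 [0.4654 0.0098 0.0615] 0.07263662761085776
```

```bash
python3 -m pendant '[[[0.9,0.7,-2,0],[0,0,-5,0],[0,0,-5,0],[0,0,-4,0],[0,0,-2,0],[0,0,-0.4,0],[0,0,0,0]]]' 0.5 10
python3 -m pendant '[[[0,0,0,0],[0,0,0,0],[0,0,0,0],[0,0,0,0],[0,0,0,0]]]' 0.15 12
python3 -m pendant '[[[0,0,3,0],[0,0,5,0],[0,0,5,0],[2.6,-4.5,0,0],[2.6,-4.5,0,0],[2.6,-4.5,0,0],[2.6,-4.5,0,0],[2.6,-4.5,0,0],[2.6,-4.5,0,0],[2,-4.3,0,0],[0,0,0,0],[0,0,0,0]]]'
python3 - <<'E'
from h import *
np.set_printoptions(precision=4,suppress=True)
im,P=look("wrist","w2.png"); pads(im,P)
for t in ["pad_1_top","red_stop_top","grey_stop_top"]:
    for r in bot.landmark_of("wrist",t)[:4]: print(t,round(r["score"],2),world(im,r["centre"]))
E
```

```text
t: 3.3
tcp_pos: [0.4877, 0.2934, 0.029]
tcp_rot: [3.141, 0.001, -3.0]
wrist_force: [-0.0, -0.2, 1.0]
gripper_width: 0.0466
t: 3.92
tcp_pos: [0.4874, 0.2932, 0.0285]
tcp_rot: [3.141, 0.001, -3.0]
wrist_force: [0.0, -0.2, 4.3]
gripper_width: 0.0234
t: 5.42
tcp_pos: [0.6629, -0.0198, 0.1576]
tcp_rot: [3.141, -0.001, -3.001]
wrist_force: [-0.6, 1.0, -0.4]
gripper_width: 0.0237
pad [246 111  18  23 190] centre 0.610030517578125 -0.08694171142578125 r 11.770559310913086
pad [221 168  41  40 125] centre 0.6756532592773438 -0.09339130401611329 r 20.874364852905273
pad [290 170  42  41 154] centre 0.6679578857421875 -0.02414488410949707 r 20.888622283935547
pad [ 81 173  17  33 201] centre 0.7004938354492187 -0.2496458435058594 r 17.197704315185547
pad [360 172  39  40 116] centre 0.6594098510742188 0.044680824279785154 r 20.730281829833984
pad [226 174  31  30 720] centre 0.6762023315429687 -0.09384046936035156 r 15.566244125366211
pad [296 176  31  30 722] centre 0.668037353515625 -0.024091608047485353 r 15.437230110168457
pad [366 177  30  30 711] centre 0.6596488647460937 0.04537551116943359 r 15.630866050720215
pad [436 179  29  29 670] centre 0.6513502197265625 0.11469554138183594 r 15.297541618347168
pad [371 228  16   9  79] centre 0.7021712036132812 0.05275833892822265 r 8.080174446105957
pad_1_top 0.79 [0.6511 0.1159 0.0069]
red_stop_top 0.62 [0.6405 0.1713 0.0266]
red_stop_top 0.3 [ 0.6764 -0.0962  0.0076]
```

View pics/w2.png

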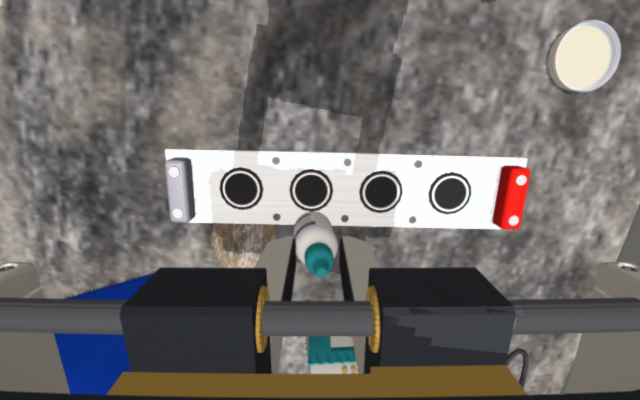

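All four pads are clear: wrist px (241,188), (311,190), (380,191) and (451,194), with grey on the left and red on the right of the picture. The spacing comes out at 70 mm. Next I'll measure the held bottle in the same frame.

```bash
cat >> h.py <<'E'
def held(t,dz,pad):
    o=bot.observe(); im,P=look("wrist"); tc=o["tcp_pos"]; z0=tc[2]-dz
    H,B,R=SPEC[t]
    r=fit(im,P,t,np.array(tc[:2]),z0); print("tcp",tc,"axis",*r[:3],"off",r[0]-tc[:2],"topz",r[3])
    d=np.hypot(P[...,0]-r[0][0],P[...,1]-r[0][1]);k=(d<.02)&(P[...,2]>z0+B+.003)&(P[...,2]<z0+H+.01); print("cap max z-z0",P[k][:,2].max()-z0)
    for a,b in((.006,.45),(.55,.95)): # lower/upper half for tilt
        q=P[(d<R+.01)&(P[...,2]>z0+a*B)&(P[...,2]<z0+b*B)]; s=least_squares(lambda x:np.hypot(q[:,0]-x[0],q[:,1]-x[1])-R,r[0],loss="soft_l1",f_scale=.001); print(" part",len(q),s.x)
    print("to pad, cm:",(np.array(pad)-r[0])*100,"yawerr")
E
python3 - <<'E'
from h import *
np.set_printoptions(precision=4,suppress=True)
held("teal_cap_bottle_mid",.0285,(.6680,-.0241))
E
```

```text
tcp [ 0.6629 -0.019   0.1582] axis [ 0.6628 -0.019 ] 1326 0.0016451017539989938 off [-0.0001 -0.    ] topz [ 0.6568 -0.0184  0.1887]
cap max z-z0 0.07198016758371215
 part 264 [ 0.6624 -0.0205]
 part 1107 [ 0.6633 -0.0181]
to pad, cm: [ 0.524  -0.5075] yawerr
```

```bash
python3 -m pendant '[[[0.5,-0.5,-2,0],[0,0,-4,0],[0,0,-3.5,0],[0,0,-2,0],[0,0,-0.5,0],[0,0,0,0],[0,0,0,0]]]'
```

```text
t: 6.55
tcp_pos: [0.6688, -0.025, 0.0394]
tcp_rot: [-3.141, 0.002, -3.0]
wrist_force: [-0.4, 0.4, -1.2]
gripper_width: 0.0236
```

```bash
python3 -m pendant '[[[-0.1,0.1,-0.2,0],[0,0,0,0],[0,0,0,0]]]'
```

```text
t: 6.92
tcp_pos: [0.6674, -0.024, 0.0365]
tcp_rot: [-3.141, 0.001, -3.0]
wrist_force: [0.1, -1.1, 2.8]
gripper_width: 0.0234
```

```bash
python3 -m pendant '[[[0,0,0,0],[0,0,0,0],[0,0,0.5,0],[0,0,3,0],[0,0,5,0],[0,0,5,0],[-3.9,-3.6,0.5,0],[-3.9,-3.6,0.5,0],[-3.9,-3.6,1,0],[-3.9,-3.6,1,0],[-3.9,-3.6,0,0],[0,0,0,0],[0,0,0,0]]]' 0.4
python3 - <<'E'
from h import *
np.set_printoptions(precision=4,suppress=True)
o=bot.observe();print(o["tcp_pos"])
im,P=look("wrist","w3.png")
for r in bot.landmark_of("wrist","plain_bottle_mid"): print(r["score"],world(im,r["centre"]))
print(fit(im,P,"plain_bottle_mid",np.array((.481,-.203))))
print(fit(im,P,"teal_cap_bottle_mid",np.array((.668,-.024)),.008))
E
```

```text
t: 8.55
tcp_pos: [0.4723, -0.2039, 0.2014]
tcp_rot: [-3.141, 0.001, -3.001]
wrist_force: [0.5, -0.2, 0.1]
gripper_width: 0.0367
[ 0.4723 -0.2039  0.2014]
0.68 [ 0.4811 -0.2013  0.0267]
(array([ 0.485 , -0.2003]), 162, np.float64(0.0006562098609424347), array([ 0.4829, -0.2007,  0.053 ]), np.float64(0.3092528253451626))h.py:35: RuntimeWarning: Mean of empty slice.
  return s.x,len(q),np.abs(s.fun).mean(),c.mean(0) if len(c) else None,P[ok][:,2].max()
  ret = ret.dtype.type(ret / rcount)
Traceback (most recent call last):
  File "h.py", line 35, in fit
    return s.x,len(q),np.abs(s.fun).mean(),c.mean(0) if len(c) else None,P[ok][:,2].max()
                                                                         ~~~~~~~~~~~~~~^^
ValueError: zero-size array to reduction operation maximum which has no identity
```

View pics/w3.png

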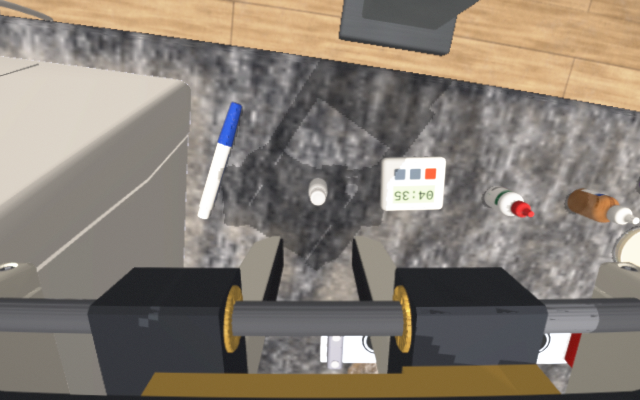

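The plain bottle stands free at (318,190). The centrifuge housing at px x<190 is near the gripper body's reach, so I'll check its clearance by depth.

Run:
```python
from h import *
im,P=look("wrist"); k=(P[...,2]>.04)&(P[...,1]<-.26)&(P[...,0]>.40)&(P[...,0]<.56)&(P[...,2]<.35)&(np.arange(640)[None,:]<200)&(np.arange(400)[:,None]<230)
print(k.sum(),np.percentile(P[k][:,1],[90,99,100]))
```

```text
27262 [-0.34342238 -0.34284139 -0.341929  ]
```

```bash
python3 -m pendant '[[[1.2,0.3,-2,0],[0,0,-5,0],[0,0,-5,0],[0,0,-3.5,0],[0,0,-1.5,0],[0,0,-0.3,0],[0,0,0,0],[0,0,0,0]]]' 0.4
python3 -m pendant '[[[0,0,0,0],[0,0,0,0],[0,0,0,0],[0,0,0,0]]]' 0.12 12
python3 -m pendant '[[[0,0,3,0],[0,0,5,0],[0,0,5,0],[3.2,1.8,0,0],[3.2,1.8,0,0],[3.2,1.8,0,0],[3.2,1.8,0,0],[3.2,1.8,0,0],[3.1,1.8,0,0],[0,0,0,0],[0,0,0,0],[0,0,0,0]]]'
python3 - <<'E'
from h import *
np.set_printoptions(precision=4,suppress=True)
held("plain_bottle_mid",.027,(.6762,-.0938))
im,P=look("wrist","w4.png");pads(im,P)
print(fit(im,P,"teal_cap_bottle_mid",np.array((.668,-.024)),.008))
E
```

```text
t: 9.7
tcp_pos: [0.4848, -0.2012, 0.0293]
tcp_rot: [-3.141, 0.001, -3.0]
wrist_force: [-0.4, 0.1, -0.3]
gripper_width: 0.037
t: 10.2
tcp_pos: [0.4843, -0.2011, 0.0283]
tcp_rot: [-3.141, 0.0, -3.0]
wrist_force: [0.4, -0.7, 1.8]
gripper_width: 0.0197
t: 11.7
tcp_pos: [0.6746, -0.0935, 0.1582]
tcp_rot: [-3.141, 0.0, -3.001]
wrist_force: [-0.9, 0.8, -0.4]
gripper_width: 0.0202
tcp [ 0.6746 -0.0935  0.1582] axis [ 0.675  -0.0925] 905 0.0010139130214186656 off [0.0004 0.001 ] topz [ 0.6695 -0.0929  0.1847]
cap max z-z0 0.06399220314017504
 part 276 [ 0.6746 -0.0929]
 part 690 [ 0.6753 -0.0923]
to pad, cm: [ 0.121  -0.1331] yawerr
pad [372 119  26  21 164] centre 0.61034423828125 -0.034908233642578126 r 14.422263145446777
pad [163 130  17  17 100] centre 0.6484837646484375 -0.24297113037109375 r 8.787064552307129
pad [246 132  23  15 189] centre 0.6374384155273437 -0.1574138946533203 r 10.959054946899414
pad [200 142  20  26 152] centre 0.65877734375 -0.20275717163085938 r 15.450546264648438
pad [153 145  15  22  91] centre 0.6679852905273438 -0.25493283081054685 r 10.707839965820312
pad [1
[... 727 characters left out ...]
024353027
pad [501 172  39  38 112] centre 0.6507978515625 0.112955810546875 r 20.74020767211914
pad [370 174  31  28 150] centre 0.6678171997070312 -0.024655494689941406 r 15.577743530273438
pad [440 176  30  29 689] centre 0.6596776733398437 0.04507809829711914 r 15.425972938537598
pad [508 178  30  29 660] centre 0.6514017944335937 0.11463560485839844 r 15.811009407043457
pad [360 224  24  11 151] centre 0.7154527587890624 -0.028215705871582033 r 12.953607559204102
pad [533 229  20  18  71] centre 0.6999786987304687 0.1582335205078125 r 12.368395805358887
(array([ 0.6677, -0.0254]), 461, np.float64(0.0013961165608792731), array([ 0.6656, -0.0277,  0.0624]), np.float64(0.2852815935924304))
```

View pics/w4.png

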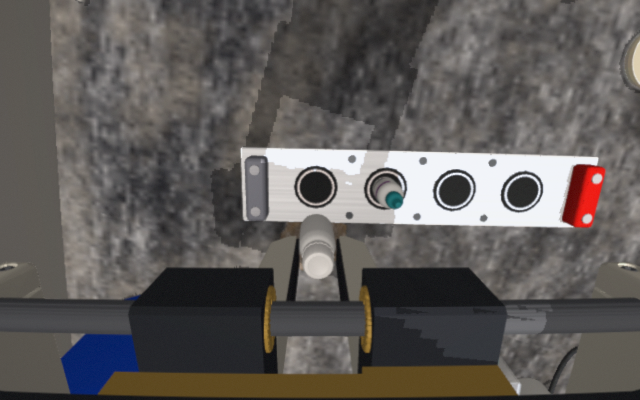

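Teal stands centred on pad 3 (385,188), and the plain bottle is held upright above pad 4.

```bash
python3 -m pendant '[[[0.1,-0.1,-2,0],[0,0,-4,0],[0,0,-3.5,0],[0,0,-2,0],[0,0,-0.3,0],[0,0,0,0],[0,0,0,0],[0,0,0,0]]]'
```

```text
t: 12.8
tcp_pos: [0.6765, -0.094, 0.041]
tcp_rot: [-3.141, 0.001, -3.0]
wrist_force: [0.2, 0.7, -0.3]
gripper_width: 0.0196
```

```bash
python3 -m pendant '[[[0,0,-0.3,0],[0,0,-0.15,0],[0,0,0,0],[0,0,0,0]]]'
```

```text
t: 13.3
tcp_pos: [0.6765, -0.0941, 0.0363]
tcp_rot: [-3.141, 0.001, -3.0]
wrist_force: [-0.4, -0.5, 5.5]
gripper_width: 0.02
```

```bash
python3 -m pendant '[[[0,0,0,0],[0,0,0,0],[0,0,0.5,0],[0,0,3,0],[0,0,5,0],[0,0,5,0],[-4.4,2,1,0],[-4.4,2,1,0],[-4.4,2,1,0],[-4.4,2,1,0],[-4.4,2,0,0],[0,0,0,0],[0,0,0,0]]]' 0.35
python3 - <<'E'
from h import *
np.set_printoptions(precision=4,suppress=True)
print(bot.observe()["tcp_pos"])
im,P=look("wrist","w5.png")
print(fit(im,P,"red_cap_bottle_mid",np.array((.466,.006))))
print(fit(im,P,"amber_bottle_mid",np.array((.457,.11))))
E
```

```text
t: 14.92
tcp_pos: [0.4565, 0.0059, 0.211]
tcp_rot: [-3.141, 0.001, -3.0]
wrist_force: [-0.6, -1.4, 0.3]
gripper_width: 0.0327
[0.4565 0.0059 0.211 ]
(array([0.4674, 0.0067]), 341, np.float64(0.0016635891101508345), array([0.4645, 0.0063, 0.0622]), np.float64(0.33414601427612284))
(array([0.4573, 0.1108]), 559, np.float64(0.0017483288555844524), array([0.4551, 0.1068, 0.0683]), np.float64(0.32109176148387264))
```

View pics/w5.png

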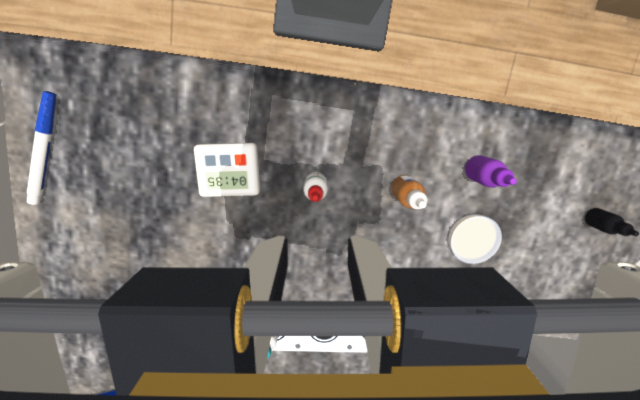

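Red is under the tool at (315,187) with free space around it.

```bash
python3 -m pendant '[[[1,0.1,-2,0],[0,0,-5,0],[0,0,-5,0],[0,0,-4,0],[0,0,-1.6,0],[0,0,-0.3,0],[0,0,0,0],[0,0,0,0]]]' 0.5
python3 -m pendant '[[[0,0,0,0],[0,0,0,0],[0,0,0,0],[0,0,0,0]]]' 0.18 12
python3 -m pendant '[[[0,0,3,0],[0,0,5,0],[0,0,5,0],[4.8,1,0,0],[4.8,1,0,0],[4.8,1,0,0],[4.8,0.9,0,0],[0,0,0,0],[0,0,0,0],[0,0,0,0]]]'
python3 - <<'E'
from h import *
np.set_printoptions(precision=4,suppress=True)
held("red_cap_bottle_mid",.033,(.6596,.0452))
E
```

```text
t: 15.98
tcp_pos: [0.4669, 0.007, 0.0329]
tcp_rot: [-3.141, 0.002, -3.0]
wrist_force: [-0.3, -0.7, -0.0]
gripper_width: 0.0467
t: 16.48
tcp_pos: [0.4662, 0.0071, 0.0317]
tcp_rot: [-3.142, 0.0, -3.0]
wrist_force: [0.6, -0.5, 1.2]
gripper_width: 0.0253
t: 17.73
tcp_pos: [0.6574, 0.0458, 0.1621]
tcp_rot: [-3.141, 0.001, -3.001]
wrist_force: [-0.3, 0.3, -1.1]
gripper_width: 0.0253
tcp [0.6574 0.0458 0.1621] axis [0.6576 0.0465] 1625 0.0015998824348033875 off [0.0002 0.0006] topz [0.6515 0.0463 0.1955]
cap max z-z0 0.08097760168233156
 part 301 [0.6572 0.0457]
 part 1333 [0.6582 0.0469]
to pad, cm: [ 0.199  -0.1269] yawerr
```

Target z is about 0.0397.

```bash
python3 -m pendant '[[[0.2,-0.1,-2,0],[0,0,-4,0],[0,0,-3.5,0],[0,0,-2,0],[0,0,-0.3,0],[0,0,0,0],[0,0,0,0],[0,0,0,0]]]'
```

```text
t: 18.77
tcp_pos: [0.6605, 0.045, 0.0445]
tcp_rot: [-3.141, 0.001, -3.0]
wrist_force: [-0.5, 0.7, -0.4]
gripper_width: 0.0256
```

```bash
python3 -m pendant '[[[-0.1,0,-0.3,0],[0,0,-0.15,0],[0,0,0,0],[0,0,0,0]]]'
```

```text
t: 19.27
tcp_pos: [0.6594, 0.0449, 0.0396]
tcp_rot: [-3.141, 0.001, -3.0]
wrist_force: [0.8, -0.5, 5.2]
gripper_width: 0.0253
```

```bash
python3 -m pendant '[[[0,0,0,0],[0,0,0,0],[0,0,0.5,0],[0,0,3,0],[0,0,5,0],[0,0,5,0],[-4.3,1.3,1,0],[-4.3,1.3,1,0],[-4.3,1.3,1,0],[-4.3,1.3,0.5,0],[-4.1,1.3,0,0],[0,0,0,0],[0,0,0,0]]]' 0.4
python3 - <<'E'
from h import *
np.set_printoptions(precision=4,suppress=True)
print(bot.observe()["tcp_pos"])
im,P=look("wrist","w6.png")
print(fit(im,P,"amber_bottle_mid",np.array((.457,.11))))
E
```

```text
t: 20.9
tcp_pos: [0.4464, 0.11, 0.2094]
tcp_rot: [-3.142, 0.001, -3.0]
wrist_force: [0.3, -0.2, -0.4]
gripper_width: 0.0373
[0.4464 0.11   0.2094]
(array([0.4581, 0.1101]), 457, np.float64(0.001954441979609348), array([0.4547, 0.1096, 0.0681]), np.float64(0.33396870835034564))
```

View pics/w6.png

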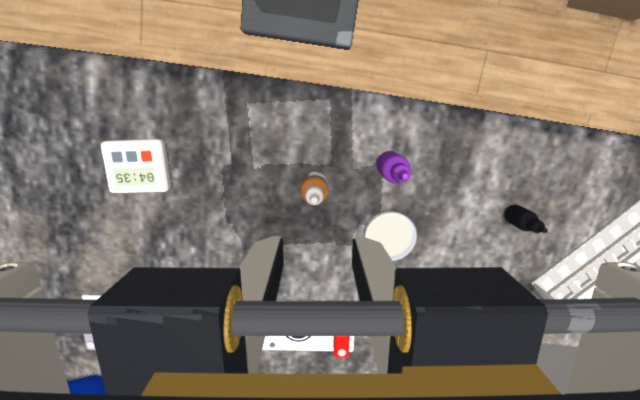

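Amber is under the tool at (315,188), clear of the purple decoy (394,168) and the dish (390,237).

```bash
python3 -m pendant '[[[1.1,0,-2,0],[0,0,-5,0],[0,0,-5,0],[0,0,-3.5,0],[0,0,-1.6,0],[0,0,-0.3,0],[0,0,0,0],[0,0,0,0]]]' 0.5
python3 -m pendant '[[[0,0,0,0],[0,0,0,0],[0,0,0,0],[0,0,0,0]]]' 0.22 12
python3 -m pendant '[[[0,0,3,0],[0,0,5,0],[0,0,5,0],[4.8,0.1,0,0],[4.8,0.1,0,0],[4.8,0.1,0,0],[4.8,0.1,0,0],[0,0,0,0],[0,0,0,0],[0,0,0,0]]]'
python3 - <<'E'
from h import *
np.set_printoptions(precision=4,suppress=True)
held("amber_bottle_mid",.036,(.6514,.1146))
im,P=look("wrist","w7.png")
for t,n in dict(red_cap_bottle_mid=(.6596,.0452),teal_cap_bottle_mid=(.6678,-.0243),plain_bottle_mid=(.676,-.0938)).items(): print(t,*fit(im,P,t,np.array(n),.008)[:3])
E
```

```text
t: 21.95
tcp_pos: [0.4578, 0.1102, 0.0363]
tcp_rot: [3.142, 0.002, -3.0]
wrist_force: [-0.7, 0.1, -0.1]
gripper_width: 0.0465
t: 22.45
tcp_pos: [0.4573, 0.1101, 0.0353]
tcp_rot: [-3.142, 0.0, -3.0]
wrist_force: [-0.4, -0.6, 2.8]
gripper_width: 0.0297
t: 23.7
tcp_pos: [0.6484, 0.1141, 0.1656]
tcp_rot: [-3.142, 0.001, -3.0]
wrist_force: [-0.1, 0.3, -0.2]
gripper_width: 0.03
tcp [0.6484 0.1141 0.1656] axis [0.6484 0.115 ] 2257 0.002161295232923457 off [0.     0.0009] topz [0.6424 0.1145 0.2016]
cap max z-z0 0.08788689012596426
 part 379 [0.6476 0.1143]
 part 1803 [0.6493 0.1154]
to pad, cm: [ 0.3015 -0.0374] yawerr
red_cap_bottle_mid [0.6598 0.044 ] 557 0.0015736146604341992
teal_cap_bottle_mid [ 0.6675 -0.0266] 572 0.001267812234382806
plain_bottle_mid [ 0.6762 -0.0943] 495 0.0007242603078835044
```

View pics/w7.png

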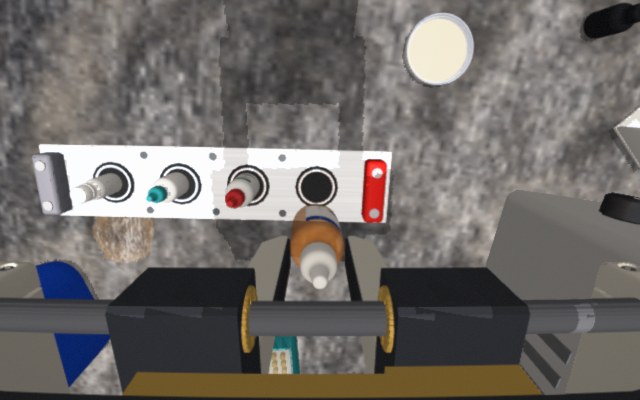

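Plain, teal and red stand on pads 4, 3 and 2, and pad 1 is free at (316,187). Placing amber.

```bash
python3 -m pendant '[[[0.2,0,-2,0],[0,0,-4,0],[0,0,-3.5,0],[0,0,-2,0],[0,0,-0.3,0],[0,0,0,0],[0,0,0,0],[0,0,0,0]]]'
```

```text
t: 24.8
tcp_pos: [0.6515, 0.1141, 0.048]
tcp_rot: [-3.142, 0.001, -3.0]
wrist_force: [0.3, -0.4, -0.3]
gripper_width: 0.0296
```

```bash
python3 -m pendant '[[[0,0,-0.3,0],[0,0,-0.15,0],[0,0,0,0],[0,0,0,0]]]'
```

```text
t: 25.3
tcp_pos: [0.6515, 0.1139, 0.0432]
tcp_rot: [-3.141, 0.001, -3.0]
wrist_force: [-0.6, -1.0, 4.7]
gripper_width: 0.0295
```

```bash
python3 -m pendant '[[[0,0,0,0],[0,0,0,0],[0,0,0.5,0],[0,0,3,0],[0,0,5,0],[0,0,5,0],[-1,-4,2,0],[-1,-4,2,0],[-1,-2,0,0],[0,0,0,0],[0,0,0,0],[0,0,0,0]]]' 0.42
python3 - <<'E'
from h import *
np.set_printoptions(precision=4,suppress=True)
im,P=look("wrist","w8.png")
for t,n in dict(amber_bottle_mid=(.6514,.1146),red_cap_bottle_mid=(.6596,.0452),teal_cap_bottle_mid=(.6678,-.0243),plain_bottle_mid=(.676,-.0938)).items():
    r=fit(im,P,t,np.array(n),.008); print(t,*r[:4],"off mm",(r[0]-n)*1000)
im,P=look("scene"); save(im,"s8.png",(280,140,470,240),4)
E
```

```text
t: 26.8
tcp_pos: [0.6212, 0.0149, 0.2168]
tcp_rot: [3.141, -0.001, -2.999]
wrist_force: [0.0, 0.1, 0.1]
gripper_width: 0.0392
amber_bottle_mid [0.6513 0.1148] 575 0.0017265502488700486 [0.6487 0.1113 0.0761] off mm [-0.1402  0.1751]
red_cap_bottle_mid [0.6599 0.045 ] 389 0.0015457392045763719 [0.6566 0.0439 0.0704] off mm [ 0.2677 -0.185 ]
teal_cap_bottle_mid [ 0.668  -0.0261] 312 0.0013753784445483207 [ 0.6652 -0.0254  0.0626] off mm [ 0.227  -1.8069]
plain_bottle_mid [ 0.6768 -0.094 ] 239 0.000631915506847542 [ 0.6745 -0.0927  0.0603] off mm [ 0.8085 -0.1981]
```

View pics/w8.png

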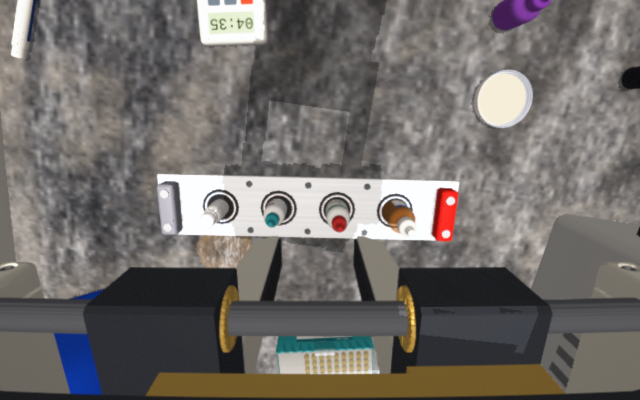

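View pics/s8.png

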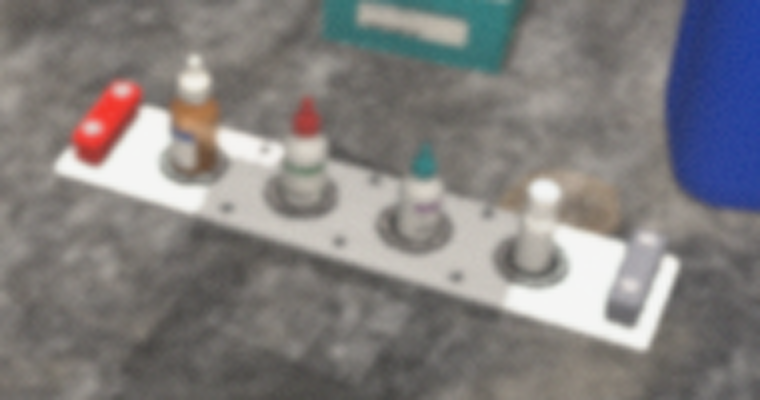

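All four stand upright on their pads in the right order, amber at the red stop and plain at the grey. They are within 2 mm of centre, and the gripper is clear above them.

```bash
python3 -c "
from rig import bot
print(bot.hand_in())"
```

```text
the job is handed in; nothing more can be done
None
```

The four bottles are lined up on the rail by height, and I handed the job in at about 27 s of the 102 s allowed. Starting from the red stop, which is at the robot's left, amber is on pad 1, red cap on pad 2, teal cap on pad 3 and plain on pad 4 next to the grey stop.

- **Centring:** the last wrist-camera fit put amber and red within 0.4 mm of their pad centres, plain at 0.8 mm and teal at about 1.8 mm. The fits scatter by about 1–2 mm, and teal read about 1 mm off straight after it was placed.
- **Upright and released:** in the wrist and scene pictures all four stand upright. The gripper is open and clear above them, and the wrist force reads about zero.
- **Look-alikes:** the purple and black bottles were not moved.
- **Forces:** the largest wrist force at the end of any move was about 5.5 N, as bottles were set down.
- **Failed checks:** one early look for teal on the rail failed because it was out of the camera's view, and I repeated it later. The networks also gave some wrong labels at the start; I sorted those out against the pictures.

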